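# Take the rolling pin out of its slide-cover box

### The arm

A 6-joint arm with a two-finger parallel gripper is mounted at the origin on a cart in front of the work surface, level with it; the furniture and walls round the work are solid. World frame = base frame: x ahead of the robot, y to its left, z up, the work surface at z = 0. Lengths are in m, angles in rad, forces in N, time in s.
With the tool pointing down it reaches from about 0.325 to 0.9 m from the base axis. Payload 6.1 kg.
Tool frame: the origin (TCP) lies between the finger pads; the fingertips stand 11 mm ahead of it and the grasp point (between the pads) lies 8 mm behind it; z points along the fingers, y is the direction in which the jaws open and shut (so a half turn about z gives the same grasp; the last joint's range is limited). The gripper opens to 85 mm and grips with 20 to 120 N. Pads are 22 mm wide; open, the fingers measure 114 mm over their backs; the gripper's body (76 mm by 85 mm) begins 54 mm behind the grasp point. The pads swing forward as they close: fully open they stand 13 mm farther back than shut.
Start: joints at [0.978, 0.22, 1.526, -0, 1.395, -0.126], TCP at [0.281, 0.558, 0.242] pointing down, gripper open.
Joint ranges: [-2.98, 2.98], [-0.91, 2.08], [0.09, 2.57], [-1.24, 4.39], [0.2, 2.65], [-2.68, 2.68]. Speed limits (rad/s): [2.57, 2.57, 3.01, 3.14, 3.14, 3.14].

### API

Orientations are given as a unit quaternion [w, x, y, z].
In Python, from workcell import ctrl gives the robot as it stands.
- The arm moves only by the tool move_arm, never from a script. Its argument "targets" is a list that holds one entry, the list of rows, each a list of 6 numbers: the shift along the tool's x, y, z in units of 25 mm (1.0 is 25 mm), then the turn, a rotation vector about the tool's x, y, z in units of 8 degrees (1.0 is 8 degrees). In form: [[[tx, ty, tz, rx, ry, rz], ...]]. A call has exactly 8 rows; each row is the pose to reach, as a shift and turn from the pose commanded when the call began, along the tool's axes at that moment; what a row does not reach only later rows make up. A row lasts 1/10 s, in which the tool goes at most 50 mm and 8.59 degrees, less where a joint would pass 70% of its speed; a pose out of reach is approached as far as the arm can. A call with a gripper value outside its range is refused whole. "claw" is the closure, from -1 (fully open) to 1 (shut), set as the call begins (left out, the last holds). The fingers move at their own pace and stop on an object; "force" is the grip in N (left out, the last holds). Time passes only in rows, so rows that repeat a pose let the fingers close, or fill a call up. It gives the time, the measured TCP pose, the force and the opening at its end, in the units of the state.
- ctrl.state(): the state, without advancing time (a new reading comes with each control period).
- ctrl.read_camera(name): name is "side" or "top"; returns a dict with "frame" (400x640x3 uint8, red, green, blue), "fx", "fy", "cx", "cy" (pixels), "distortion" ([k1, k2, p1, p2, k3] as OpenCV has them; the pictures are not rectified), "xyz" and "attitude" of the camera in the world. Camera axes: x right, y down, z forward; pixel columns grow to the right and rows downward; lengths in m; the calibration is good to about 2 mm. A picture is of the moment at which its call begins. There is no depth.
- ctrl.finish_job(): hands the job in, once; it reports no verdict.
The state is a dict: "clock": time; "joint_pos": joint angles; "joint_velocities": joint speeds; "effort": joint torques, N m; "tool_pos": TCP position; "tcp_rot": TCP orientation; "force": force on the tool from outside, world axes, zero at the start; "ft_torque": the same for the moment, N m; "grip_width": finger opening in m.
Only numpy, scipy, OpenCV 4.12 (cv2) and the standard library are available. Lean on these libraries where they do the work, as an engineer would, in place of code of your own. Each camera call takes 0.05 s, during which the arm holds its last target.

### The job

Slide the cover of the rolling-pin box fully open, then ease the rolling pin out through the opening: it is longer than the opening, so bring its free end up first, at a slant, drawing the other end out from under the fixed deck without forcing it. Finish still holding the pin in the gripper, motionless, with all of it at least 15 cm above the worktop and touching nothing else; leave the cover open and do not disturb the mug, the drinking glass and the salt shaker.

Things in the scene. Friction and masses are not known exactly. Their poses are not given: they have to be found in the camera images.
- pin_box: pale wooden box fixed to the worktop, 376 x 148 mm, 78 mm high. Origin on the worktop below the edge of its fixed deck; x along its length (+x roughly to the robot's left), z up. Inside: x -175 to +185 mm, y +-66 mm, floor at z 6 mm. The +x end wall is 69 mm high; brown guide lips (z 75 to 78) run along both long sides, 126 mm free between them. A deck covers x < 0, a sliding cover x > 0
- cover (a joint): how far the flat brown cover (183 x 130 x 4 mm, lying at z 70 to 74 mm in the box) has slid open along the box's -x, over the fixed deck, in m: 0 = shut, 0.17 = fully open against its stop; starts between 0 and 0.05. It slides with about 2 N and stays where it is left
- cover_handle (a point): middle of the dark steel bar handle on the cover (moves with it): bar 60 mm long along box x, 14 mm wide in y, from z 74 (cover's top) to z 102 mm; this point is at z 90 mm
- pin_centre (a point): centre of the dark wooden rolling pin, on its axis: 260 mm long, 30 mm thick over the middle 170 mm, tapering to 22 mm at the ends, 0.13 to 0.2 kg, balanced at this point. It starts level along the box's x axis on two saddles, axis at z 46 mm, with this point 30 to 46 mm to +x of the deck's edge, so in the opening once the cover is open
- pin_free_end (a point): end of the pin's axis that points to the box's +x: the end in the opening, which comes out first; 130 mm from pin_centre
- pin_deck_end (a point): other end of the pin's axis, which starts about 90 mm under the fixed deck
- opening_edge (a point): middle of the edge of the box's fixed deck, on its top face (box x 0, y 0, z 69 mm). The deck, 4 mm thick (underside z 65), covers all of box x < 0; the opening runs from here to the end wall at x +185 mm. Below it and at x +125 mm stand notched saddles that carry the pin: 8 mm thick, 52 mm wide in y, base up to z 31, lips to z 41, 40 mm between lips
- mug_mid (a point): green coffee mug, 86 x 118 mm, 96 mm high, standing loose to the left; point half-way up
- drinking_glass_mid (a point): clear drinking glass, 77 mm across, 89 mm high, standing loose to the right; point half-way up
- salt_shaker_mid (a point): salt shaker, 44 mm across, 90 mm high, standing loose behind the box; point half-way up

How it is judged:
On the way, in this order (a step that is already met when the one before it is completed fails the run):
1. the cover is slid fully open (value of joint cover above 0.155 m), for 0.2 s.
2. the pin stands at a slant through the opening: its free end at least 30 mm above the deck while its other end is still lower than the deck's top (height (world z) of pin_free_end above 0.099 m and height (world z) of pin_deck_end below 0.069 m and x of pin_deck_end in the frame of pin_box between -0.175 and 0.1 m and y of pin_deck_end in the frame of pin_box between -0.066 and 0.066 m), for 0.05 s.
At the end, for the whole second after the job is handed in: Both ends of the pin over 0.15 m above the worktop; gripped with over 1 N; slower than 0.03 m/s and 0.2 rad/s; not touching box, cover or bystanders; cover over 0.15 m open; mug, glass and shaker within 20 mm of their starts (height (world z) of each of pin_free_end, pin_deck_end above 0.15 m and contact force between rolling_pin and the fingers above 1 N and contact force between rolling_pin and pin_box below 0.1 N and contact force between rolling_pin and mug below 0.1 N and contact force between rolling_pin and drinking_glass below 0.1 N and contact force between rolling_pin and salt_shaker below 0.1 N and linear speed of rolling_pin below 0.03 m/s and angular speed of rolling_pin below 0.2 rad/s and value of joint cover above 0.15 m and distance of each of mug_mid, drinking_glass_mid, salt_shaker_mid from where it was at the start of the episode below 0.02 m); the arm keeps its last pose, push and grip.
It fails at once if while its free end is up, the pin is forced against the box or cover (more than 40 N) (height (world z) of pin_free_end above 0.069 m and contact force between rolling_pin and pin_box above 40 N).
It fails at once if the mug is shoved or knocked over (distance of mug_mid from where it was at the start of the episode above 0.02 m or angle between mug_mid's own z axis and vertical above 0.4 rad).
It fails at once if the drinking glass is shoved or knocked over (distance of drinking_glass_mid from where it was at the start of the episode above 0.02 m or angle between drinking_glass_mid's own z axis and vertical above 0.4 rad).
It fails at once if the salt shaker is shoved or knocked over (distance of salt_shaker_mid from where it was at the start of the episode above 0.02 m or angle between salt_shaker_mid's own z axis and vertical above 0.4 rad).
It also fails if it takes over 48 s, if anything falls off the work surface, if the arm or the gripper's body presses on something with over 40 N, if the wrist force passes 120 N, or if a joint passes its speed limit or range.

## Working session

There is one attempt and no reset: what is moved stays moved. The work goes in short steps, Python scripts to look and compute and a tool call to move; the robot and the scene stay as the last step left them, time stands still between calls to the robot, and variables do not carry over. Pictures are saved under pics/ and viewed, and the job is handed in when it is done.

Besides the shell and the picture viewer there is one more tool, called after "Emit:" by a JSON object that holds its "fn" and its "kwargs". move_arm: Moves the arm, as the interface text tells. Its arguments: {"type":"object","properties":{"targets":{"type":"array","items":{"type":"array","items":{"type":"array","items":{"type":"number"}}}},"claw":{"type":"number"},"force":{"type":"number"}},"required":["targets"]}

```bash
ls; mkdir -p pics
python3 - <<'E'
from workcell import ctrl
import cv2
print(ctrl.state())
for n in ("side","top"):
    r=ctrl.read_camera(n)
    cv2.imwrite(f"pics/{n}0.png",r["frame"][:,:,::-1])
    print({k:v for k,v in r.items() if k!="frame"})
E
```

```text
pics
{'clock': 0.0, 'joint_pos': array([ 9.77920745e-01,  2.21221105e-01,  1.52760221e+00,  6.95165867e-06,
        1.39469972e+00, -1.26111498e-01]), 'joint_velocities': array([ 2.03967801e-05,  5.55767954e-04, -9.61417056e-04, -1.39109737e-03,
       -1.09520029e-04,  7.49105836e-04]), 'effort': array([ 8.71167213e-04, -4.96898925e+01, -3.89390731e+01, -2.27903811e-04,
        1.13878274e-02, -9.59481667e-06]), 'tool_pos': array([0.28093137, 0.5576557 , 0.24120704]), 'tcp_rot': array([-3.42757858e-04,  2.31269682e-01,  9.72889204e-01, -9.02289484e-04]), 'force': array([ 0.31205011, -0.44730225, -1.28768538]), 'ft_torque': array([-0.08146094, -0.03512817,  0.0067705 ]), 'grip_width': 0.0855744738195834}
{'fx': 480.07224602988856, 'fy': 480.07224602988856, 'cx': 320.6865495112827, 'cy': 193.42349871742698, 'distortion': array([-0.07108764,  0.        ,  0.        ,  0.        ,  0.        ]), 'xyz': array([0.57187377, 1.37865489, 0.90310788]), 'attitude': array([ 0.00229432, -0.01682927,  0.86946117, -0.49370922])}
{'fx': 409.1572592180347, 'fy': 409.1572592180347, 'cx': 313.12538977047996, 'cy': 202.67603582537242, 'distortion': array([-0.09876017,  0.        ,  0.        ,  0.        ,  0.        ]), 'xyz': array([0.52269735, 0.02865157, 1.27446987]), 'attitude': array([-0.02530312,  0.71254723, -0.70002326,  0.04004534])}
```

View pics/side0.png

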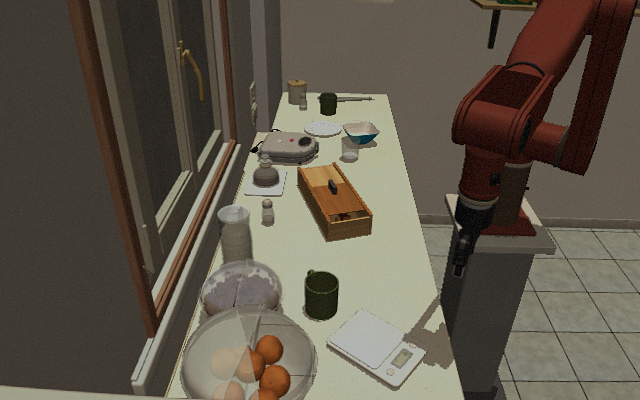

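View pics/top0.png

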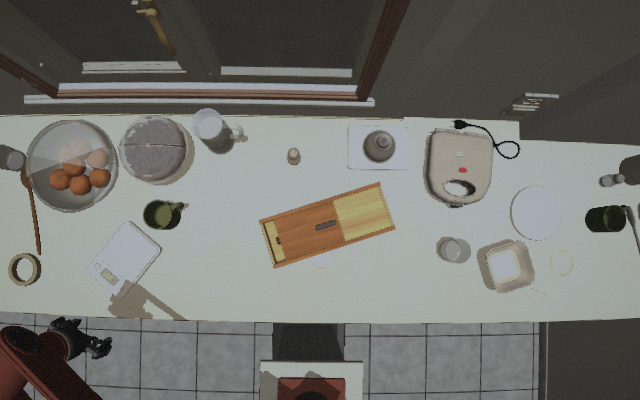

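The top picture shows the box with its corners near (260,219), (380,183), (397,228) and (275,268), and the handle near (326,226). The mug is at (162,214), the glass at (453,249) and the shaker at (294,156). I'll zoom in.

```bash
cat > h.py <<'E'
import numpy as np, cv2
from scipy.spatial.transform import Rotation as R
from scipy.optimize import least_squares
from workcell import ctrl
def rot(q): return R.from_quat([q[1],q[2],q[3],q[0]])
def cam(n):
    r=ctrl.read_camera(n); r["K"]=np.array([[r["fx"],0,r["cx"]],[0,r["fy"],r["cy"]],[0,0,1]]); r["Rm"]=rot(r["attitude"]).as_matrix(); return r
def ray(r,uv):
    p=cv2.undistortPoints(np.array(uv,float).reshape(-1,1,2),r["K"],r["distortion"]).reshape(-1,2)
    return np.c_[p,np.ones(len(p))]@r["Rm"].T
def at_z(r,uv,z):
    d=ray(r,uv); return r["xyz"]+d*((z-r["xyz"][2])/d[:,2])[:,None]
def proj(r,X):
    X=np.atleast_2d(X); rv=cv2.Rodrigues(r["Rm"].T)[0]; t=-r["Rm"].T@r["xyz"]
    return cv2.projectPoints(X,rv,t,r["K"],r["distortion"])[0].reshape(-1,2)
def crop(r,x0,x1,y0,y1,s,fn):
    cv2.imwrite(fn,cv2.resize(r["frame"][y0:y1,x0:x1,::-1],None,fx=s,fy=s,interpolation=cv2.INTER_CUBIC))
E
python3 - <<'E'
from h import *
r=cam("top"); crop(r,250,410,170,280,5,"pics/t1.png")
r=cam("side"); crop(r,290,390,155,245,6,"pics/s1.png")
E
```

```text
(no output)
```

View pics/t1.png

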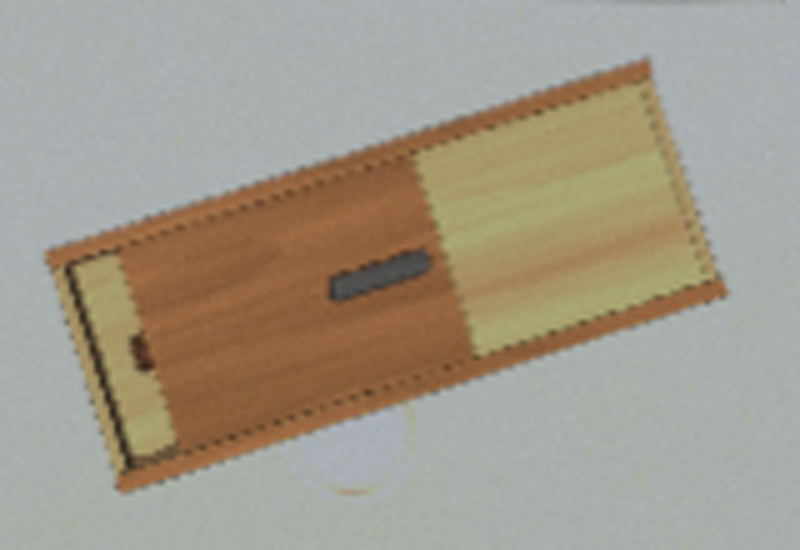

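View pics/s1.png

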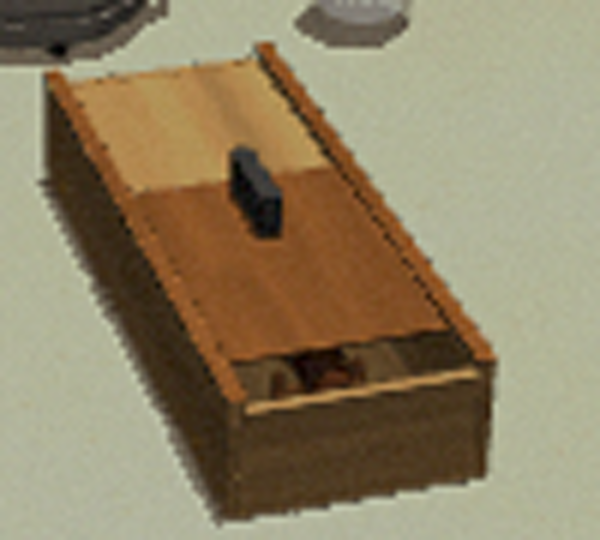

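```bash
cat > fit.py <<'E'
from h import *
C=np.array([[.193,-.074,.078],[-.183,-.074,.078],[-.183,.074,.078],[.193,.074,.078]])
t=cam("top"); s=cam("side")
tu=(np.array([[47,253],[650,60],[727,292],[120,490]])+.5)/5-.5+[250,170]
su=(np.array([[238,403],[52,73],[265,43],[493,360]])+.5)/6-.5+[290,155]
def T(p,X): 
    X=np.atleast_2d(X); c,d=np.cos(p[2]),np.sin(p[2]); return np.c_[p[0]+c*X[:,0]-d*X[:,1],p[1]+d*X[:,0]+c*X[:,1],X[:,2]]
for nm,use in(("top",(1,0)),("side",(0,1)),("both",(1,1))):
    f=lambda p:np.r_[use[0]*(proj(t,T(p,C))-tu).ravel(),use[1]*(proj(s,T(p,C))-su).ravel()]
    q=least_squares(f,[.5,.0,1.6],loss="soft_l1"); print(nm,q.x.round(4),np.abs(q.fun).max(),q.fun.round(1))
p=q.x
def inv(p,W): 
    d=np.atleast_2d(W)[:,:2]-p[:2]; c,sn=np.cos(p[2]),np.sin(p[2]); return np.c_[c*d[:,0]+sn*d[:,1],-sn*d[:,0]+c*d[:,1]]
g=lambda a:(np.array(a)+.5)/5-.5+[250,170]
print("handle top",inv(p,at_z(t,g([[330,290],[430,260],[380,275]]),.102)))
print("cover edge",inv(p,at_z(t,g([[120,255],[175,445],[413,155],[472,355]]),.074)))
print("pin end", inv(p,at_z(t,g([[140,352]]),.046)))
print("mug,glass,shaker",at_z(t,[[160,214],[453,249],[294,156]],.09))
print(T(p,[[0,0,.069]]))
E
python3 fit.py
```

```text
top [ 0.5732 -0.0427  1.8996] 0.6620237841488006 [-0.6 -0.5  0.1 -0.6  0.6  0.4 -0.   0.7 -0.  -0.  -0.  -0.   0.  -0.
  0.  -0. ]
side [ 0.5696 -0.0423  1.9045] 1.5028407707173983 [-0.   0.  -0.   0.   0.   0.   0.   0.  -0.9  0.  -1.5 -0.   0.9 -0.
  1.5 -0.2]
both [ 0.5722 -0.0426  1.9008] 2.0455380884850456 [-0.7 -0.1 -0.  -0.4  0.6  0.7 -0.   1.1 -2.  -0.  -2.  -0.1  0.4 -0.
  0.4 -0.2]
handle top [[ 4.11863492e-02 -1.29379148e-03]
 [-1.87813275e-02  1.99054764e-05]
 [ 1.12416667e-02 -6.42337279e-04]]
cover edge [[ 0.15109648 -0.0592297 ]
 [ 0.1539982   0.05623533]
 [-0.03104981 -0.0625393 ]
 [-0.02729458  0.05998623]]
pin end [[ 0.15876256 -0.00214277]]
mug,glass,shaker [[ 0.59118768  0.4512179   0.09      ]
 [ 0.50380169 -0.40836469  0.09      ]
 [ 0.76950855  0.06339474  0.09      ]]
[[ 0.57221701 -0.04258001  0.069     ]]
```

```bash
cat > goal.py <<'E'
import sys
from h import *
P=[.5722,-.0426,1.9008]
c,s=np.cos(P[2]),np.sin(P[2])
BX=np.array([c,s,0]);BY=np.array([-s,c,0]);BZ=np.array([0,0,1.])
B0=np.array([P[0],P[1],0])
def toolR(pitch):
    return np.c_[BX,-BY,-BZ]@R.from_euler("y",pitch,degrees=True).as_matrix()
def where():
    st=ctrl.state(); Rm=rot(st["tcp_rot"]).as_matrix(); d=st["tool_pos"]-B0
    Rr=toolR(0).T@Rm
    print("t",round(st["clock"],2),"box tcp mm",(1e3*np.array([d@BX,d@BY,d[2]])).round(1),"rotvec deg rel",np.degrees(R.from_matrix(Rr).as_rotvec()).round(2),"F",st["force"].round(1),"w",round(1e3*st["grip_width"],1))
    return st,Rm
def goal(b,pitch,back=0):
    # b: box mm of TCP (or of point 'back' mm behind TCP)
    st,Rm=where(); Rg=toolR(pitch)
    X=B0+1e-3*(b[0]*BX+b[1]*BY+b[2]*BZ)+Rg[:,2]*back*1e-3
    print("shift",(Rm.T@(X-st["tool_pos"])/.025).round(2),"turn",(np.degrees(R.from_matrix(Rm.T@Rg).as_rotvec())/8).round(2))
if __name__=="__main__":
    a=list(map(float,sys.argv[1:])); goal(a[:3],a[3],a[4] if len(a)>4 else 0)
E
python3 goal.py 11 -0.5 150 0
```

```text
t 0.3 box tcp mm [662.5  80.7 241.9] rotvec deg rel [ 4.000e-02 -1.000e-02 -4.434e+01] F [-0.5 -0.8  0.7] w 85.6
shift [-20.91 -15.89   3.69] turn [-0.    0.    5.54]
```

Emit:
{"fn": "move_arm", "kwargs": {"targets": [[[-2,-1.5,0,0,0,1],[-4,-3,0,0,0,2],[-5.5,-4.2,0.5,0,0,3],[-7,-5.3,0.8,0,0,4],[-8.5,-6.5,1.2,0,0,5],[-10,-7.6,1.5,0,0,5.54],[-11.5,-8.7,1.8,0,0,5.54],[-13,-9.9,2.1,0,0,5.54]]], "claw": -1}}

```text
clock: 1.1
tool_pos: [0.4553, 0.2007, 0.1918]
tcp_rot: [0.0, 0.581, 0.814, 0.0]
force: [-0.3, 0.2, -0.8]
grip_width: 0.0852
```

```bash
python3 goal.py 11 -0.5 130 0
```

```text
t 1.1 box tcp mm [268.   31.8 191.8] rotvec deg rel [-0.05 -0.   -0.03] F [-0.3  0.2 -0.8] w 85.2
shift [-10.28   1.28   2.47] turn [0.01 0.   0.  ]
```

Emit:
{"fn": "move_arm", "kwargs": {"targets": [[[-1.8,0.22,0.4,0,0,0],[-3.6,0.45,0.8,0,0,0],[-5.4,0.67,1.2,0,0,0],[-7.2,0.9,1.6,0,0,0],[-9,1.12,2.0,0,0,0],[-10.28,1.28,2.47,0,0,0],[-10.28,1.28,2.47,0,0,0],[-10.28,1.28,2.47,0,0,0]]]}}

```text
clock: 1.9
tool_pos: [0.568, -0.0307, 0.1295]
tcp_rot: [-0.001, 0.582, 0.813, -0.0]
force: [1.3, 0.3, -0.7]
grip_width: 0.0853
```

Run:
```python
from goal import *
goal([11,-.5,93],0)
t=cam("top"); crop(t,250,410,170,280,5,"pics/t2.png")
t=cam("side"); crop(t,270,410,130,245,5,"pics/s2.png")
```

```text
t 1.9 box tcp mm [ 12.6   0.2 129.5] rotvec deg rel [0.07 0.06 0.08] F [ 1.3  0.3 -0.7] w 85.3
shift [-0.07  0.03  1.46] turn [-0.01 -0.01 -0.01]
```

View pics/s2.png

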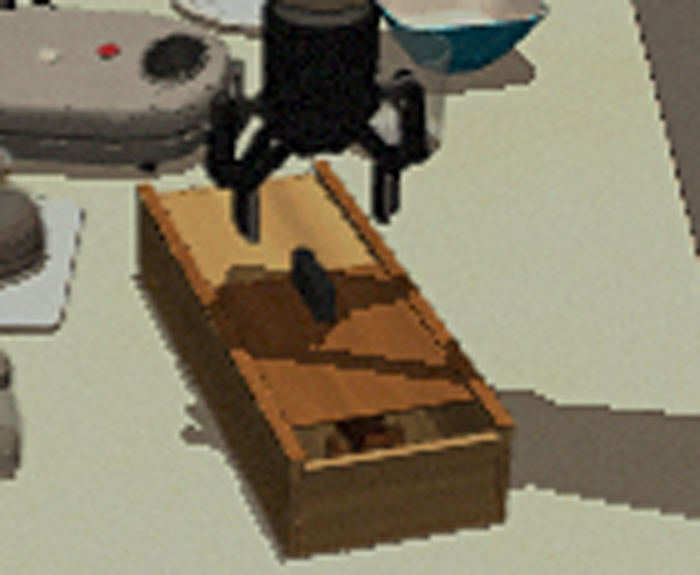

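The fingers (tips near (250,240) and (385,215) in the crop) straddle the handle at (315,285), and the alignment is good. I'll descend next.

Emit:
{"fn": "move_arm", "kwargs": {"targets": [[[-0.05,0.02,0.5,0,0,0],[-0.05,0.02,1.0,0,0,0],[-0.05,0.02,1.46,0,0,0],[-0.05,0.02,1.46,0,0,0],[-0.05,0.02,1.46,0,0,0],[-0.05,0.02,1.46,0,0,0],[-0.05,0.02,1.46,0,0,0],[-0.05,0.02,1.46,0,0,0]]]}}

```text
clock: 2.8
tool_pos: [0.5696, -0.0314, 0.0941]
tcp_rot: [0.0, 0.581, 0.814, 0.0]
force: [0.0, -0.5, -0.3]
grip_width: 0.0857
```

Emit:
{"fn": "move_arm", "kwargs": {"targets": [[[0,0,0,0,0,0],[0,0,0,0,0,0],[0,0,0,0,0,0],[0,0,0,0,0,0],[0,0,0,0,0,0],[0,0,0,0,0,0],[0,0,0,0,0,0],[0,0,0,0,0,0]]], "claw": 1, "force": 40}}

```text
clock: 3.6
tool_pos: [0.5684, -0.0316, 0.0937]
tcp_rot: [-0.001, 0.581, 0.814, -0.001]
force: [-4.9, -0.8, 4.5]
grip_width: 0.0133
```

```bash
python3 goal.py -127 -0.5 93 0
```

```text
t 3.6 box tcp mm [11.6  0.1 93.7] rotvec deg rel [ 0.12  0.01 -0.02] F [-4.9 -0.8  4.5] w 13.3
shift [-5.55  0.02  0.03] turn [-0.02 -0.    0.  ]
```

Emit:
{"fn": "move_arm", "kwargs": {"targets": [[[-0.5,0,0,0,0,0],[-1.3,0,0,0,0,0],[-2.2,0,0,0,0,0],[-3.1,0,0,0,0,0],[-4,0,0,0,0,0],[-4.7,0,0,0,0,0],[-5.2,0,0,0,0,0],[-5.2,0,0,0,0,0]]]}}

```text
clock: 4.4
tool_pos: [0.6111, -0.1565, 0.0937]
tcp_rot: [0.0, 0.582, 0.813, -0.001]
force: [-5.7, -2.8, 3.5]
grip_width: 0.013
```

Run:
```python
from goal import *
goal([-127,-.5,93],0)
t=cam("top"); crop(t,250,410,170,280,5,"pics/t3.png")
where()
```

```text
t 4.4 box tcp mm [-1.203e+02  1.000e-01  9.370e+01] rotvec deg rel [ 0.08 -0.06  0.06] F [-5.7 -2.8  3.5] w 13.0
shift [-0.27  0.02  0.03] turn [-0.01  0.01 -0.01]
t 4.45 box tcp mm [-1.197e+02  1.000e-01  9.370e+01] rotvec deg rel [ 0.09 -0.05  0.04] F [-5.6 -2.9  3.8] w 12.9
```

View pics/t3.png

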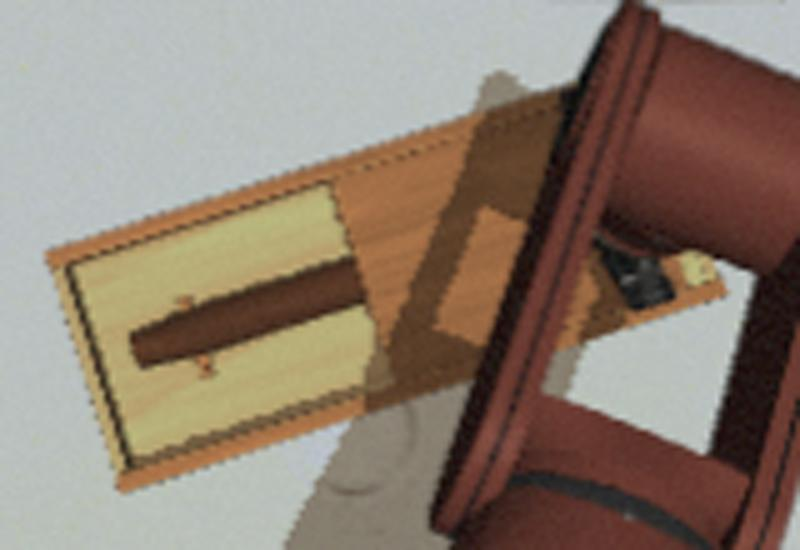

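The cover is now about 0.16 m open, with the pin visible from (132,350) to (360,280) in the crop. I'll push gently on towards the stop.

Emit:
{"fn": "move_arm", "kwargs": {"targets": [[[-0.1,0,0,0,0,0],[-0.15,0,0,0,0,0],[-0.2,0,0,0,0,0],[-0.25,0,0,0,0,0],[-0.3,0,0,0,0,0],[-0.34,0,0,0,0,0],[-0.34,0,0,0,0,0],[-0.34,0,0,0,0,0]]]}}

```text
clock: 5.25
tool_pos: [0.6129, -0.1616, 0.0937]
tcp_rot: [-0.001, 0.581, 0.814, -0.001]
force: [-7.2, 1.0, 7.0]
grip_width: 0.0129
```

Run:
```python
from goal import *
where()
t=cam("top"); crop(t,250,410,170,280,5,"pics/t3.png")
g=lambda a:(np.array(a)+.5)/5-.5+[250,170]
def bx(W): d=W-B0; return 1e3*np.c_[d@BX,d@BY,d[:,2]]
print("pin end",bx(at_z(t,g([[132,350]]),.046)),bx(at_z(t,g([[140,367],[127,333],[355,258],[367,303]]),.046)),"cover",bx(at_z(t,g([[330,183],[378,332]]),.074)))
```

```text
t 5.25 box tcp mm [-1.258e+02  1.000e-01  9.370e+01] rotvec deg rel [ 0.15  0.11 -0.03] F [-7.2  1.   7. ] w 12.9
pin end [[162.96863859  -4.76477384  46.        ]] [[161.47784173   6.36425382  46.        ]
 [162.75497025 -15.35580703  46.        ]
 [ 18.94680019 -16.16878966  46.        ]
 [ 20.45435181  11.73820513  46.        ]] cover [[ 20.75422758 -61.80910511  74.        ]
 [ 21.0146114   30.13572413  74.        ]]
```

View pics/t3.png

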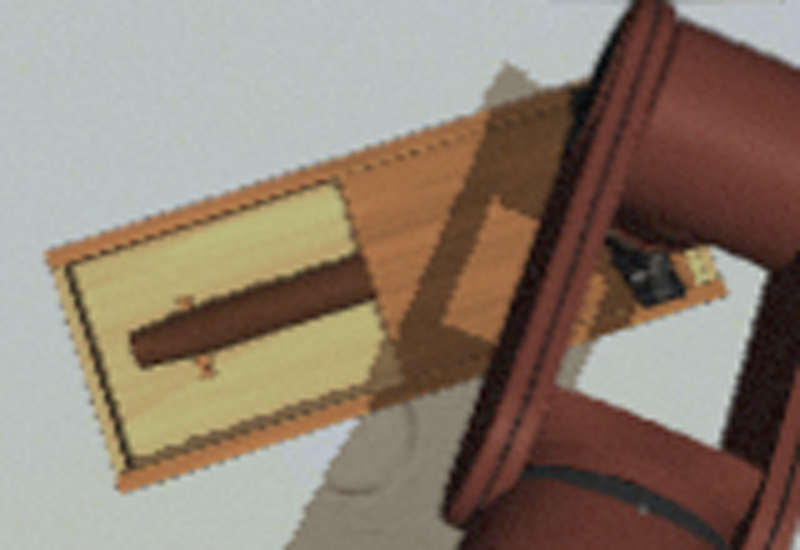

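Emit:
{"fn": "move_arm", "kwargs": {"targets": [[[0,0,0,0,0,0],[0,0,0,0,0,0],[0,0,0,0,0,0],[0,0,0,0,0,0],[0,0,0,0,0,0],[0,0,-0.6,0,0,0],[0,0,-1.4,0,0,0],[0,0,-2.0,0,0,0]]], "claw": -0.35}}

```text
clock: 6.1
tool_pos: [0.6148, -0.1625, 0.1459]
tcp_rot: [0.001, 0.581, 0.814, 0.0]
force: [0.4, 0.4, 0.2]
grip_width: 0.0576
```

Run:
```python
from goal import *
t=cam("top"); crop(t,250,410,170,280,5,"pics/t4.png")
g=lambda a:(np.array(a)+.5)/5-.5+[250,170]
def bx(W): d=W-B0; return 1e3*np.c_[d@BX,d@BY,d[:,2]]
print("lips",bx(at_z(t,g([[185,300],[207,370]]),.041)))
t=cam("side"); crop(t,270,410,130,245,5,"pics/s4.png")
goal([75,-2,135],0)
goal([75,-2,38],0)
```

```text
lips [[123.90552742 -23.7071074   41.        ]
 [124.08554165  20.34380312  41.        ]]
t 6.2 box tcp mm [-128.3   -2.7  147.7] rotvec deg rel [-0.28 -0.24 -0.03] F [ 0.1 -0.2  0.6] w 57.7
shift [ 8.14 -0.03  0.47] turn [0.04 0.03 0.  ]
t 6.2 box tcp mm [-128.3   -2.7  147.7] rotvec deg rel [-0.28 -0.24 -0.03] F [ 0.1 -0.2  0.6] w 57.7
shift [ 8.15 -0.05  4.35] turn [0.04 0.03 0.  ]
```

View pics/s4.png

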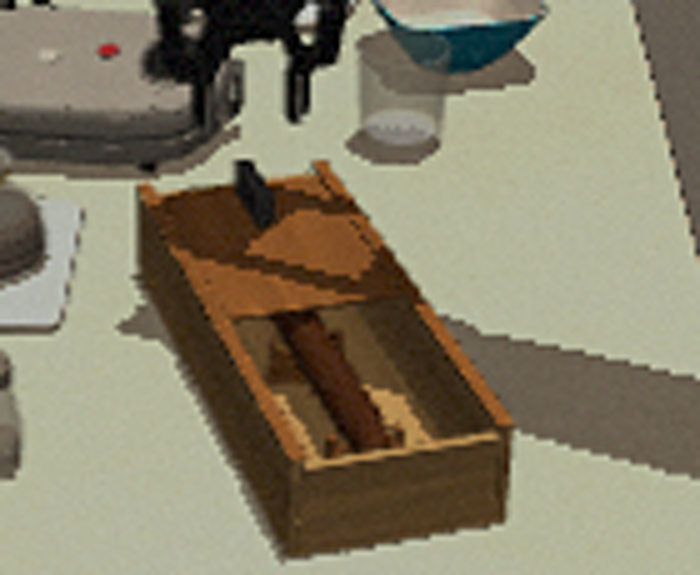

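View pics/t4.png

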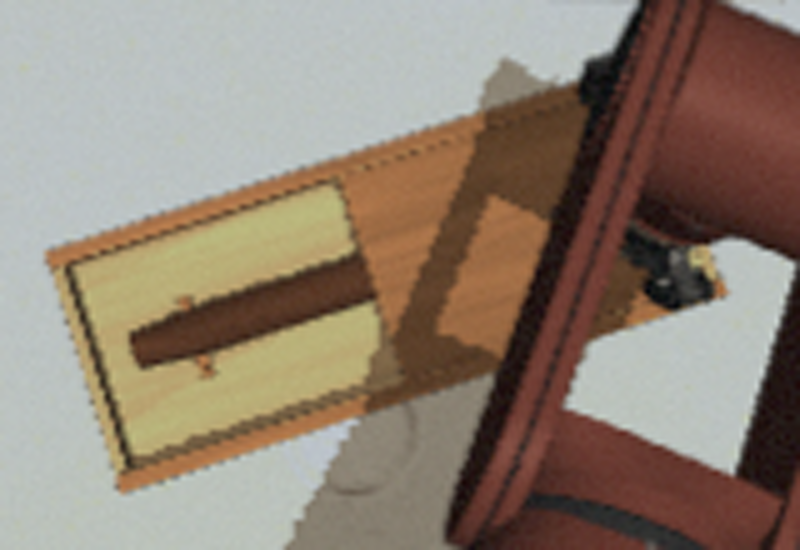

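The cover is fully open, with the pin clear from (300,320) to (370,445) in the side crop. I'll move above it next.

Emit:
{"fn": "move_arm", "kwargs": {"targets": [[[1.2,0,0,0,0,0],[2.6,0,0,0,0,0],[4.0,0,0,0,0,0],[5.4,0,0,0,0,0],[6.8,0,0,0,0,0],[7.7,0,0.4,0,0,0],[8.14,0,0.7,0,0,0],[8.14,0,0.7,0,0,0]]]}}

```text
clock: 7.0
tool_pos: [0.5466, 0.0313, 0.1244]
tcp_rot: [-0.001, 0.58, 0.814, -0.001]
force: [-0.8, 0.1, -0.6]
grip_width: 0.0577
```

Run:
```python
from goal import *
where()
t=cam("side"); crop(t,270,410,130,245,5,"pics/s5.png")
goal([75,-1.5,38],0)
```

```text
t 7.0 box tcp mm [ 78.2   0.3 124.4] rotvec deg rel [ 0.16  0.07 -0.13] F [-0.8  0.1 -0.6] w 57.7
t 7.05 box tcp mm [ 76.9  -0.3 125.3] rotvec deg rel [ 0.09  0.01 -0.09] F [ 0.4 -0.6  0.1] w 57.5
shift [-0.08  0.05  3.49] turn [-0.01 -0.    0.01]
```

View pics/s5.png

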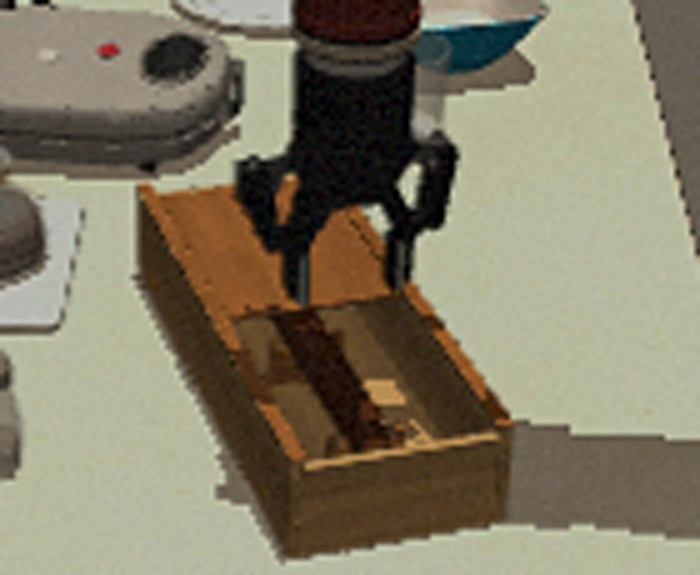

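The fingers (tips at (300,300) and (398,290) in the crop) straddle the pin. I'll descend and grip.

Emit:
{"fn": "move_arm", "kwargs": {"targets": [[[-0.05,0.05,0.7,0,0,0],[-0.05,0.05,1.4,0,0,0],[-0.05,0.05,2.1,0,0,0],[-0.05,0.05,2.8,0,0,0],[-0.05,0.05,3.2,0,0,0],[-0.05,0.05,3.49,0,0,0],[-0.05,0.05,3.49,0,0,0],[-0.05,0.05,3.49,0,0,0]]]}}

```text
clock: 7.85
tool_pos: [0.5503, 0.0291, 0.0394]
tcp_rot: [0.0, 0.581, 0.814, 0.0]
force: [0.4, 0.6, 0.1]
grip_width: 0.0576
```

Emit:
{"fn": "move_arm", "kwargs": {"targets": [[[0,0,0,0,0,0],[0,0,0,0,0,0],[0,0,0,0,0,0],[0,0,0,0,0,0],[0,0,0,0,0,0],[0,0,0,0,0,0],[0,0,0,0,0,0],[0,0,0,0,0,0]]], "claw": 1, "force": 40}}

```text
clock: 8.65
tool_pos: [0.5504, 0.0294, 0.0397]
tcp_rot: [0.001, 0.581, 0.814, 0.0]
force: [-0.4, -0.2, 5.5]
grip_width: 0.0285
```

```bash
python3 goal.py 75 -1.5 38 0
```

```text
t 8.65 box tcp mm [75.2 -2.7 39.7] rotvec deg rel [-0.08 -0.03 -0.03] F [-0.4 -0.2  5.5] w 28.5
shift [-0.01 -0.05  0.07] turn [0.01 0.   0.  ]
```

Gripped at 28.5 mm opening. Next I'll tilt 12° about the pin's point at the deck edge.

Emit:
{"fn": "move_arm", "kwargs": {"targets": [[[0,0,-0.09,0,0.19,0],[0,0,-0.18,0,0.375,0],[0,0,-0.27,0,0.56,0],[0,0,-0.36,0,0.75,0],[0,0,-0.45,0,0.94,0],[0,0,-0.54,0,1.125,0],[0,0,-0.63,0,1.31,0],[0,0,-0.72,0,1.5,0]]], "force": 50}}

```text
clock: 9.45
tool_pos: [0.5495, 0.0295, 0.0568]
tcp_rot: [-0.086, 0.578, 0.809, 0.061]
force: [0.3, -0.7, -0.7]
grip_width: 0.0283
```

Run:
```python
from goal import *
where()
t=cam("side"); crop(t,270,410,130,245,5,"pics/s6.png")
where()
```

```text
t 9.45 box tcp mm [75.5 -1.8 56.8] rotvec deg rel [ 0.03 12.14 -0.02] F [ 0.3 -0.7 -0.7] w 28.3
t 9.5 box tcp mm [75.  -2.  57.1] rotvec deg rel [-0.000e+00  1.219e+01  1.000e-02] F [-0.5 -1.3 -0.5] w 28.5
```

View pics/s6.png

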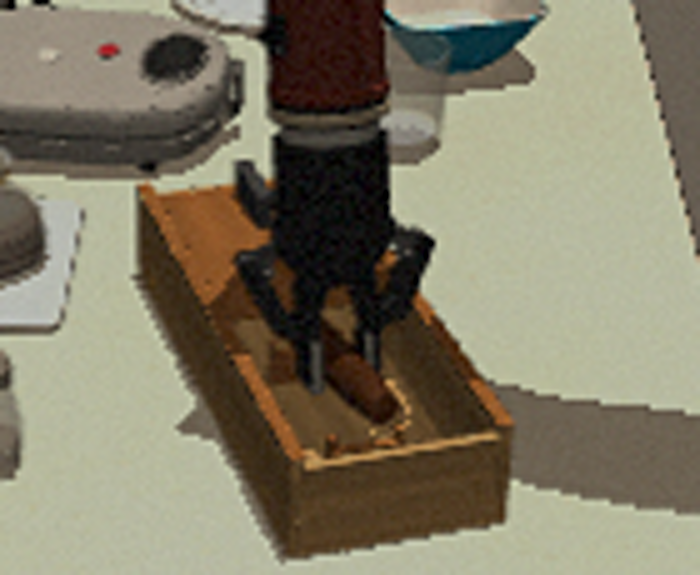

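No contact force, and the free end at (385,410) is rising. I'll draw it along its axis.

Emit:
{"fn": "move_arm", "kwargs": {"targets": [[[0.2,0,0,0,0,0],[0.5,0,0,0,0,0],[0.8,0,0,0,0,0],[1.2,0,0,0,0,0],[1.6,0,0,0,0,0],[2.0,0,0,0,0,0],[2.4,0,0,0,0,0],[2.4,0,0,0,0,0]]]}}

```text
clock: 10.3
tool_pos: [0.53, 0.0865, 0.0695]
tcp_rot: [-0.085, 0.577, 0.81, 0.061]
force: [-0.5, -0.2, -2.3]
grip_width: 0.0282
```

Run:
```python
from goal import *
where()
t=cam("side"); crop(t,270,410,130,245,5,"pics/s7.png")
where()
```

```text
t 10.3 box tcp mm [135.8  -1.9  69.5] rotvec deg rel [ 0.02 12.03 -0.12] F [-0.5 -0.2 -2.3] w 28.2
t 10.35 box tcp mm [135.   -2.   69.4] rotvec deg rel [ 1.0e-02  1.2e+01 -1.0e-01] F [-0.3 -0.1 -1.7] w 28.8
```

View pics/s7.png

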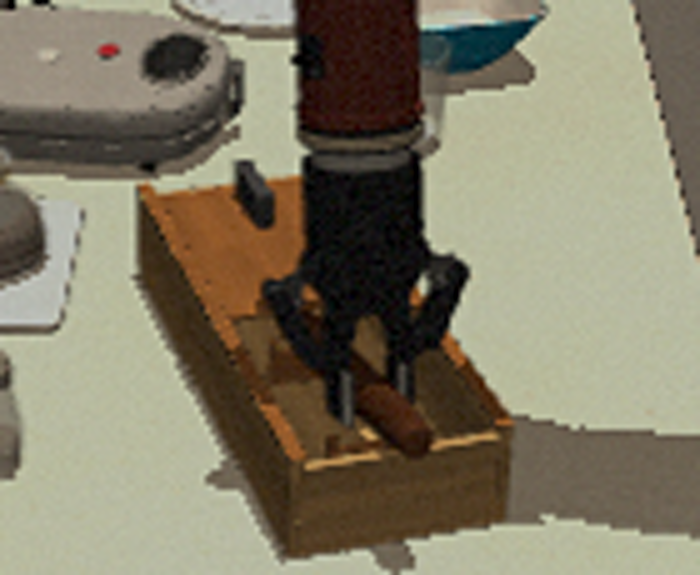

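Emit:
{"fn": "move_arm", "kwargs": {"targets": [[[0.35,0,0,0,0,0],[0.7,0,0,0,0,0],[1.0,0,0,0,0,0],[1.0,0,-0.3,0,0.31,0],[0.99,0,-0.6,0,0.62,0],[0.97,0,-0.9,0,0.93,0],[0.95,0,-1.2,0,1.25,0],[0.95,0,-1.2,0,1.25,0]]]}}

```text
clock: 11.15
tool_pos: [0.526, 0.1003, 0.1042]
tcp_rot: [-0.155, 0.571, 0.798, 0.111]
force: [0.2, -0.1, -2.0]
grip_width: 0.0288
```

Run:
```python
from goal import *
where()
t=cam("side"); crop(t,270,410,130,245,5,"pics/s8.png")
st,Rm=where()
Q=st["tool_pos"]-Rm[:,2]*.0063
for n,d in(("free",.087),("deck",-.173)):
    p=Q+Rm[:,0]*d-B0; print(n,(1e3*np.array([p@BX,p@BY,p[2]])).round(1),(proj(t,p+B0)-[270,130])*5)
```

```text
t 11.15 box tcp mm [150.2  -2.6 104.2] rotvec deg rel [-0.07 21.98  0.05] F [ 0.2 -0.1 -2. ] w 28.8
t 11.2 box tcp mm [150.6  -2.3 103.7] rotvec deg rel [-0.03 21.94  0.04] F [ 0.5  0.2 -1.5] w 28.2
free [228.9  -2.3 142. ] [[422.09560669 383.02008967]]
deck [-12.2  -2.2  44.9] [[293.64114993 322.17190685]]
```

View pics/s8.png

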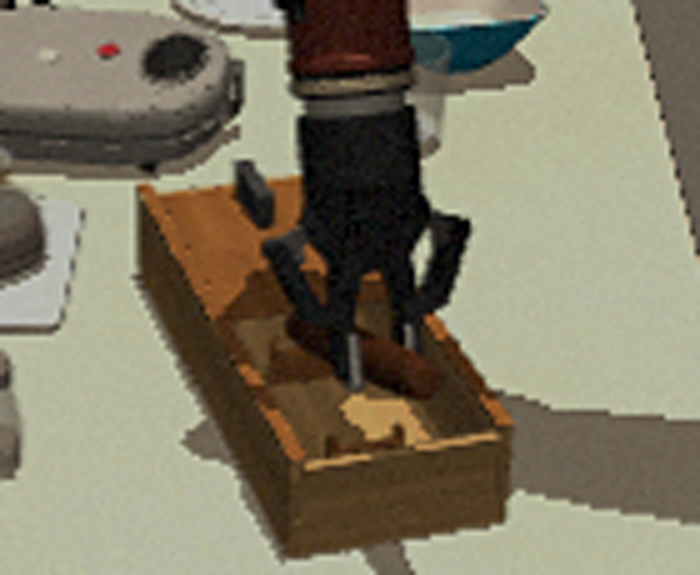

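Slant is achieved: the free end is at z of about 142 mm and its predicted pixel matches the picture at (425,380). The deck end is at z of about 45 mm. I'll draw clear along the axis, then lift.

Emit:
{"fn": "move_arm", "kwargs": {"targets": [[[0.4,0,0,0,0,0],[0.9,0,0,0,0,0],[1.4,0,0,0,0,0],[1.9,0,0,0,0,0],[2.2,0,0,0,0,0],[2.4,0,-0.4,0,0,0],[2.6,0,-1.0,0,0,0],[2.9,0,-1.8,0,0,0]]]}}

```text
clock: 12.0
tool_pos: [0.5086, 0.1484, 0.1734]
tcp_rot: [-0.156, 0.571, 0.799, 0.111]
force: [0.4, 0.4, -1.5]
grip_width: 0.0287
```

Run:
```python
from goal import *
st,Rm=where()
Q=st["tool_pos"]-Rm[:,2]*.0063
for n,d in(("free",.087),("deck",-.173)):
    p=Q+Rm[:,0]*d-B0; print(n,(1e3*np.array([p@BX,p@BY,p[2]])).round(1))
```

```text
t 12.0 box tcp mm [201.3  -1.7 173.4] rotvec deg rel [ 6.0e-02  2.2e+01 -1.0e-02] F [ 0.4  0.4 -1.5] w 28.7
free [279.6  -1.7 211.8]
deck [ 38.5  -1.7 114.4]
```

Emit:
{"fn": "move_arm", "kwargs": {"targets": [[[0.3,0,-0.7,0,0,0],[0.6,0,-1.5,0,0,0],[0.9,0,-2.3,0,0,0],[1.2,0,-3.0,0,0,0],[1.45,0,-3.6,0,0,0],[1.6,0,-3.95,0,0,0],[1.65,0,-4.1,0,0,0],[1.65,0,-4.1,0,0,0]]]}}

```text
clock: 12.8
tool_pos: [0.509, 0.1484, 0.2832]
tcp_rot: [-0.155, 0.571, 0.799, 0.111]
force: [-0.3, 0.9, -1.3]
grip_width: 0.0286
```

Emit:
{"fn": "move_arm", "kwargs": {"targets": [[[0,0,0,0,0,0],[0,0,0,0,0,0],[0,0,0,0,0,0],[0,0,0,0,0,0],[0,0,0,0,0,0],[0,0,0,0,0,0],[0,0,0,0,0,0],[0,0,0,0,0,0]]]}}

```text
clock: 13.6
tool_pos: [0.5089, 0.1485, 0.283]
tcp_rot: [-0.155, 0.57, 0.799, 0.111]
force: [0.0, -0.3, -1.7]
grip_width: 0.0285
```

Run:
```python
from goal import *
t=cam("side"); st,Rm=where()
T=cam("top"); cv2.imwrite("pics/t9.png",T["frame"][:,:,::-1]); crop(t,230,430,90,240,4,"pics/s9.png")
Q=st["tool_pos"]-Rm[:,2]*.0063
for n,d in(("free",.087),("deck",-.173)):
    p=Q+Rm[:,0]*d-B0; print(n,(1e3*np.array([p@BX,p@BY,p[2]])).round(1),(proj(t,p+B0)-[230,90])*4,proj(T,p+B0))
print(st["joint_velocities"].round(3))
```

```text
t 13.65 box tcp mm [201.4  -2.  283. ] rotvec deg rel [ 0.   22.   -0.03] F [ 1.1 -0.7 -2.1] w 28.2
free [279.7  -2.  321.4] [[537.64252082 279.7189649 ]] [[220.23560425 255.88819001]]
deck [ 38.6  -2.1 224. ] [[419.2744526 257.2343386]] [[317.78587519 225.49689918]]
[ 0.001 -0.001 -0.     0.001  0.     0.001]
```

View pics/s9.png

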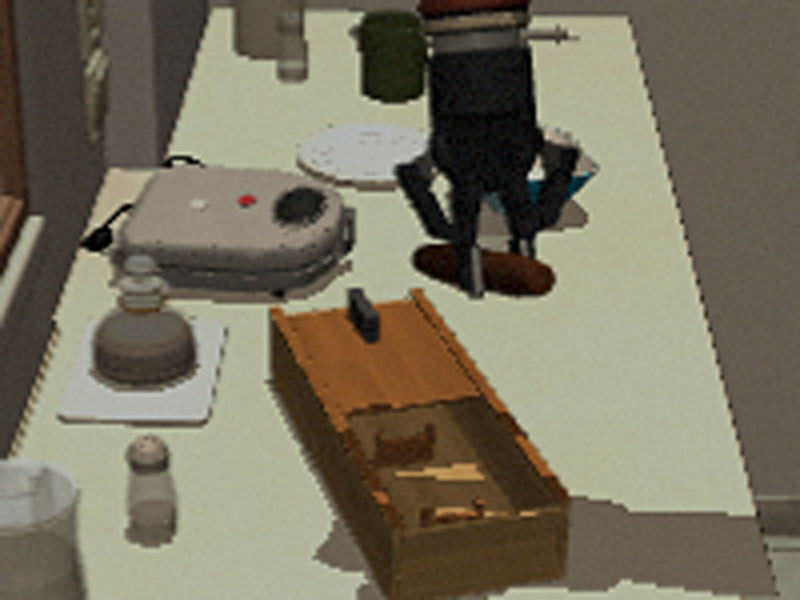

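View pics/t9.png

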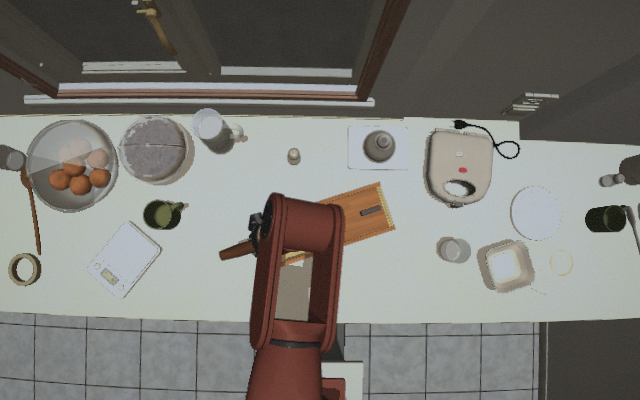

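The pin hangs free in the gripper. Its ends are at (420,260) and (545,280) in the side crop, as predicted, and the cover is open. In the top view the mug (162,214), glass (453,249) and shaker (294,156) have not moved. I'll hand in.

```bash
python3 -c "
from workcell import ctrl
print(ctrl.finish_job())"
```

```text
the job is handed in; nothing more can be done
None
```

I handed the job in at 13.7 s with the cover open and the rolling pin held still in the gripper. No verdict was reported.

- **Cover:** I gripped the handle and slid the cover to about 0.167 m open (estimated from how far the gripper moved). I did not feel it reach its stop, but that is past the 0.155 m needed.
- **Pin:** I gripped it at box x 75 mm and tilted it 12°, then drew it along its axis and tilted it to 22°. At that slant the free end was at about 142 mm and the deck end at about 45 mm. I then drew it clear of the deck and lifted it.
- **Forces:** the readings taken after each move while drawing the pin out were about 1 to 2 N, roughly the pin's weight, so they gave no sign of it pressing on the box.
- **Last checks:** the pin's ends were at about 224 and 321 mm (worked out from the arm's pose), and the side picture agreed to within about 2 camera pixels. The joints were at rest and the grip opening was 28.5 mm. The mug, glass and shaker were at their starting pixels in the top view.
- **Small disagreement:** the pin and its saddles measured about 2 mm to one side of the box's centreline, which is about the calibration error. It made no difference.

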